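# Assemble and lock the two-tier display stand on the craft stall

## Task

Put the tiered display stand together: lower the big tray over the four posts until it sits level on the lower shoulders, then the small tray above it on the upper shoulders, each with every corner hole over its own post and without letting it drop. Then swing the two steel locking arms, one after the other, down fully over the ends of the small tray. Leave the other goods on the stall where they stand, and let go of everything at the end.

Things in the scene. Friction and masses are not known exactly. Their poses are not given: they have to be found in the camera images.
- stand: Tiered stand, fixed to the table: walnut base board 216 x 112 x 14 mm (x by y) with four stepped steel posts at x = +-50, y = +-36 mm (see post_top). Origin: centre of the underside, z up, x along the long side. At x = +-98 mm, y = 0 two steel pillars (16 mm in x, 25 mm in y, up to 113 mm high) each carry a locking arm. Same after a half turn about z
- post_top (a point): Top centre of the stand's post at x = +50, y = +36 mm, 110 mm above the stand's origin. Every post, heights from the stand's origin: 25 mm thick up to the lower shoulder at 34 mm; 17 mm thick from there to the upper shoulder at 92 mm (top 2.5 mm bevelled to 13 mm); then a 6 mm pin up to 110 mm (top 5 mm tapered to 2 mm)
- cam_a_hinge (a point): Hinge line of the locking arm at the stand's +x end, on the stand at x = +98, y = 0, 106 mm above its origin; it turns about the stand's y
- cam_b_hinge (a point): Hinge line of the locking arm at the stand's -x end, on the stand at x = -98, y = 0, 106 mm above its origin; it turns about the stand's y
- big_tray: Big deal-wood tray, loose, flat on the table: plate 150 x 112 mm (x by y), 8 mm thick, a 4 mm high lip on the long edges, four through holes of 20.5 mm diameter at x = +-50, y = +-36 mm. Solid upright grip in the middle: 56 mm in x, 14 mm in y, up to 44 mm above the underside. Origin: centre of the underside, z up. 0.17-0.34 kg. Same after a half turn. Seated: origin 34 mm above the stand's
- small_tray: Small deal-wood tray: as the big tray, with the same grip, thickness, lip and hole positions (x = +-50, y = +-36 mm), but the plate is 124 x 96 mm and the holes are 9.5 mm in diameter. Origin: centre of the underside, z up. 0.12-0.24 kg. Same after a half turn. Seated: origin 92 mm above the stand's
- cam_a (a joint): Locking arm at the stand's +x end, rad: 0 = level, pointing inward over the small tray's end (fully down, 1.5 mm above its plate), 1.57 = upright, to 2.1 = leaning outward. Starts at 1.5 to 2.0. Steel bar, tip 52 mm from the hinge, 16 mm wide, 6 mm thick (3 mm either side of the hinge line). About 1.5 N at the tip moves it; it stays where it is left
- cam_b (a joint): The same locking arm at the stand's -x end, mirrored: 0 = level, pointing inward (fully down), 1.57 = upright, more = leaning outward. Starts at 1.5 to 2.0
- cam_a_tip (a point): Middle of the free end of the locking arm at the stand's +x end
- cam_b_tip (a point): Middle of the free end of the locking arm at the stand's -x end
- mug: Bystander: blue-glazed mug, 76 mm across, 90 mm high, handle on its +y side; close to the stand's -y long side. Origin under its centre, as for all bystanders
- brooch: Bystander: round copper brooch lying flat, 44 mm across, 8 mm high; close to the stand's +y long side
- thimble_stand: Bystander: walnut thimble stand, 80 x 50 mm, 35 mm high
- music_box: Bystander: rosewood music box, 84 x 114 mm, 57 mm high
- candlestick: Bystander: turned wooden candlestick, foot 60 mm across, 165 mm high
- jug: Bystander: terracotta bottle-shaped jug, 80 mm across, 190 mm high
- slates: Bystander: stack of slate tiles, 100 x 100 mm, 24 mm high
Not all that is in view belongs to the job. Leave any purple or red look-alike of the stand alone.

How it is judged:
On the way, in this order (a step that is already met when the one before it is completed fails the run):
1. the big tray sits on the lower shoulders (horizontal distance between big_tray and stand below 0.006 m and z of big_tray in the frame of stand between 0.03 and 0.037 m and angle between the z axis of big_tray and the z axis of stand, either way round below 0.04 rad and angle between the x axis of big_tray and the x axis of stand, either way round below 0.08 rad), for 0.2 s.
2. the small tray sits on the upper shoulders, over the big one (all of step 1 and horizontal distance between small_tray and stand below 0.006 m and z of small_tray in the frame of stand between 0.088 and 0.095 m and angle between the z axis of small_tray and the z axis of stand, either way round below 0.04 rad and angle between the x axis of small_tray and the x axis of stand, either way round below 0.08 rad), for 0.2 s.
3. one locking arm is down, the other still up (all of step 2 and ((value of joint cam_a below 0.15 rad and value of joint cam_b above 0.6 rad) or (value of joint cam_b below 0.15 rad and value of joint cam_a above 0.6 rad))), for 0.2 s.
4. the other locking arm is down too (all of step 2 and value of joint each of cam_a, cam_b below 0.15 rad), for 0.2 s.
At the end, for the whole second after the job is handed in: Both trays sit centred (6 mm) and level (0.04 rad) on the stand, the big one with its underside 34 mm and the small one 92 mm above the stand's underside (within -4/+3 mm), both locking arms are within 0.15 rad of level, and everything is at rest and released (all of step 4 and linear speed of each of big_tray, small_tray below 0.02 m/s); the robot touches nothing.
It fails at once if a bystander (mug, brooch, thimble stand, music box, candlestick, jug or slates) is shifted more than 30 mm (distance of any of mug, brooch, thimble_stand, music_box, candlestick, jug, slates from where it was at the start of the episode above 0.03 m).
It fails at once if the mug, candlestick or jug is tipped more than 0.35 rad (angle between any of mug, candlestick, jug's own z axis and vertical above 0.35 rad).
It fails at once if a tray is let drop down the posts (it falls faster than 0.5 m/s) ((horizontal distance between big_tray and stand below 0.012 m and linear speed of big_tray above 0.5 m/s and z of big_tray in the frame of stand below 0.112 m) or (horizontal distance between small_tray and stand below 0.012 m and linear speed of small_tray above 0.5 m/s and z of small_tray in the frame of stand below 0.112 m)).
It also fails if it takes over 72 s, if anything falls off the work surface, if the arm or the gripper's body presses on something with over 40 N, if the wrist force passes 120 N, or if a joint passes its speed limit or range.

## Robot

A 6-joint arm with a two-finger parallel gripper is mounted at the origin on the work surface. World frame = base frame: x ahead of the robot, y to its left, z up, the work surface at z = 0. Lengths are in m, angles in rad, forces in N, time in s.
With the tool pointing down it reaches from about 0.25 to 0.775 m from the base axis. Payload 4 kg.
Tool frame: the origin (TCP) lies midway between the tips of the shut fingers; the grasp point (between the pads) lies 19 mm behind it; z points along the fingers, y is the line along which they close (so a half turn about z gives the same grasp; the last joint's range is limited). The gripper opens to 85 mm and grips with 20 to 120 N. Pads are 22 mm wide; open, the fingers measure 114 mm over their backs; the gripper's body (76 mm by 85 mm) begins 54 mm behind the grasp point. The pads swing forward as they close: fully open they stand 13 mm farther back than shut.
Start: joints at [-1.372, 0.087, 1.371, -0, 1.684, -0.103], TCP at [0.163, -0.525, 0.231] pointing down, gripper open.
Joint ranges: [-3.1, 3.1], [-0.76, 2.03], [0.27, 2.55], [-1.08, 4.22], [0.17, 2.65], [-2.57, 2.57]. Speed limits (rad/s): [2.79, 2.79, 3.14, 3.14, 3.14, 3.14].

## Interface

Orientations are given as a rotation vector (axis times angle).
In Python, from rig import ctrl gives the robot as it stands.
- The arm moves only by the tool apply_moves, never from a script. Its argument "rows" is a list that holds one entry, the list of rows, each a list of 7 numbers: the turn, a rotation vector about the tool's x, y, z in rad, then the shift along the tool's x, y, z in m, then the opening, from 0 (shut) to 1 (fully open). A call has 1 to 12 rows; each row is the pose to reach, as a shift and turn from the pose commanded when the call began, along the tool's axes at that moment; what a row does not reach only later rows make up. A row lasts 1/12 s, in which the tool goes at most 41.7 mm and 7.16 degrees, less where a joint would pass 70% of its speed; a pose out of reach is approached as far as the arm can. A call with a gripper value outside its range is refused whole. The fingers move at their own pace and stop on an object; "force" is the grip in N (left out, the last holds). Time passes only in rows, so rows that repeat a pose let the fingers close. It gives the time, the measured TCP pose, the force, the opening and the grip force at its end, in the units of the state.
- ctrl.read_state(): the state, without advancing time (a new reading comes with each control period).
- ctrl.snapshot(name): name is "side" or "top" or "wrist"; returns a dict with "image" (384x512x3 uint8, red, green, blue), "fx", "fy", "cx", "cy" (pixels), "world_from_camera" (4x4, takes a point from camera to world coordinates). Camera axes: x right, y up, looking along -z (the intrinsics and any distortion apply to the point x, -y, -z); pixel columns grow to the right and rows downward; lengths in m; the calibration is good to about 2 mm. A picture is of the moment at which its call begins. There is no depth.
- ctrl.job_done(): hands the job in; it is judged then, once.
The state is a dict: "t": time; "q": joint angles; "joint_vel": joint speeds; "joint_efforts": joint torques, N m; "position": TCP position; "orientation": TCP orientation; "contact_force": force on the tool from outside, world axes, zero at the start; "torque": the same for the moment, N m; "finger_gap": finger opening in m; "finger_force": force on a finger pad.
Only numpy, scipy, OpenCV 4.12 (cv2) and the standard library are available. Lean on these libraries where they do the work, as an engineer would, in place of code of your own. Each camera call takes 0.05 s, during which the arm holds its last target. There are 200 camera calls.

## Working session

There is one attempt and no reset: what is moved stays moved. The work goes in short steps, Python scripts to look and compute and a tool call to move; the robot and the scene stay as the last step left them, time stands still between calls to the robot, and variables do not carry over. Pictures are saved under pics/ and viewed, at most 10 in all, crops included, and the job is handed in when it is done.

Besides the shell and the picture viewer there is one more tool, called after "Emit:" as name(argument=value, ...) on one line, values as JSON. apply_moves: Moves the arm, as the interface text tells. Its arguments: {"type":"object","properties":{"rows":{"type":"array","items":{"type":"array","items":{"type":"array","items":{"type":"number"}}}},"force":{"type":"number"}},"required":["rows"]}

```bash
ls; mkdir -p pics; cat > h.py <<'E'
import numpy as np, cv2
from rig import ctrl
def snap(n,f=None):
    s=ctrl.snapshot(n)
    if f: cv2.imwrite('pics/'+f,s['image'][:,:,::-1])
    return s
def ray(s,u,v):
    T=np.array(s['world_from_camera']);d=T[:3,:3]@np.array([(u-s['cx'])/s['fx'],-(v-s['cy'])/s['fy'],-1.])
    return T[:3,3],d
def onz(s,u,v,z):
    o,d=ray(s,u,v);return o+d*(z-o[2])/d[2]
def proj(s,p):
    T=np.array(s['world_from_camera']);c=T[:3,:3].T@(np.array(p,float)-T[:3,3])
    return s['cx']-s['fx']*c[0]/c[2], s['cy']+s['fy']*c[1]/c[2]
E
python3 - <<'E'
from h import *
a=snap('top');b=snap('side')
im=np.vstack([a['image'],b['image']])
cv2.imwrite('pics/t0.png',cv2.resize(a['image'],(800,600),interpolation=cv2.INTER_CUBIC)[:,:,::-1])
cv2.imwrite('pics/s0.png',cv2.resize(b['image'],(800,600),interpolation=cv2.INTER_CUBIC)[:,:,::-1])
np.save('top.npy',a,allow_pickle=True);np.save('side.npy',b,allow_pickle=True)
for s in(a,b):print({k:(v if k!='image' else 0) for k,v in s.items()})
print(ctrl.read_state())
E
```

```text
pics
{'image': 0, 'fx': 457.22636189230843, 'fy': 457.22636189230843, 'cx': 257.1003766895177, 'cy': 193.14325598688671, 'world_from_camera': array([[-0.00688251,  0.99611936, -0.08774306,  0.37385103],
       [-0.99970099, -0.00479517,  0.02397784,  0.0194234 ],
       [ 0.02346404,  0.08788186,  0.99585452,  1.41559946],
       [ 0.        ,  0.        ,  0.        ,  1.        ]])}
{'image': 0, 'fx': 387.1503781145462, 'fy': 387.1503781145462, 'cx': 264.58080128884467, 'cy': 195.89746450845865, 'world_from_camera': array([[-0.94692537,  0.25598247, -0.19443591,  0.23559661],
       [-0.32088246, -0.7166866 ,  0.61918879,  0.7967524 ],
       [ 0.01915186,  0.64871665,  0.76078901,  1.0657639 ],
       [ 0.        ,  0.        ,  0.        ,  1.        ]])}
{'t': 0.1, 'q': array([-1.37210745e+00,  8.78857004e-02,  1.37212100e+00,  1.50958462e-05,
        1.68359570e+00, -1.03074067e-01]), 'joint_vel': array([ 0.00028039, -0.00124063, -0.00226038, -0.00195227,  0.00095803,
        0.00108015]), 'joint_efforts': array([ 1.70641317e-03, -3.53016937e+01, -3.14216924e+01, -1.35458240e-04,
        7.94332358e-03,  1.48845083e-05]), 'position': array([ 0.16338668, -0.5246995 ,  0.23024459]), 'orientation': array([-3.10391517e+00, -4.71912446e-01,  1.27246533e-04]), 'contact_force': array([ 0.11337914,  0.21657438, -0.95879498]), 'torque': array([ 0.01156868, -0.0418945 , -0.01640086]), 'finger_force': 0.0, 'finger_gap': 0.08542765048448868}
```

View pics/t0.png

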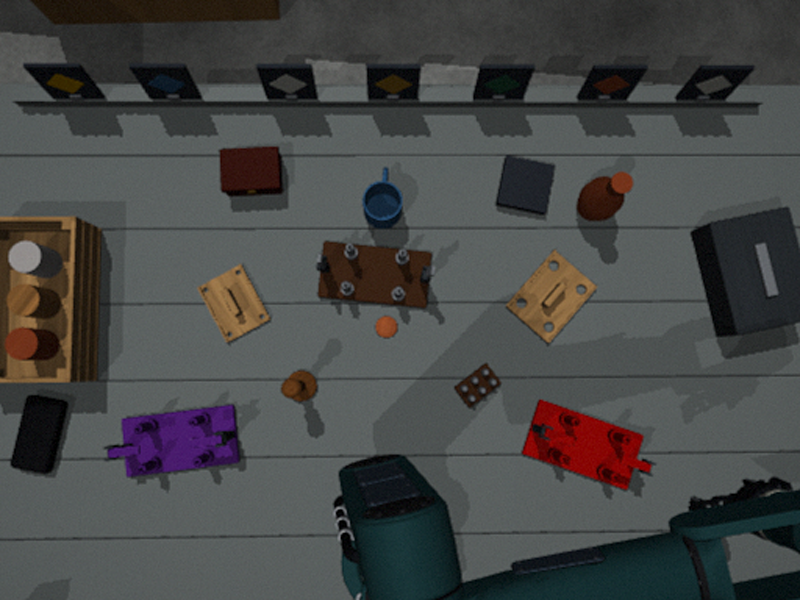

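View pics/s0.png

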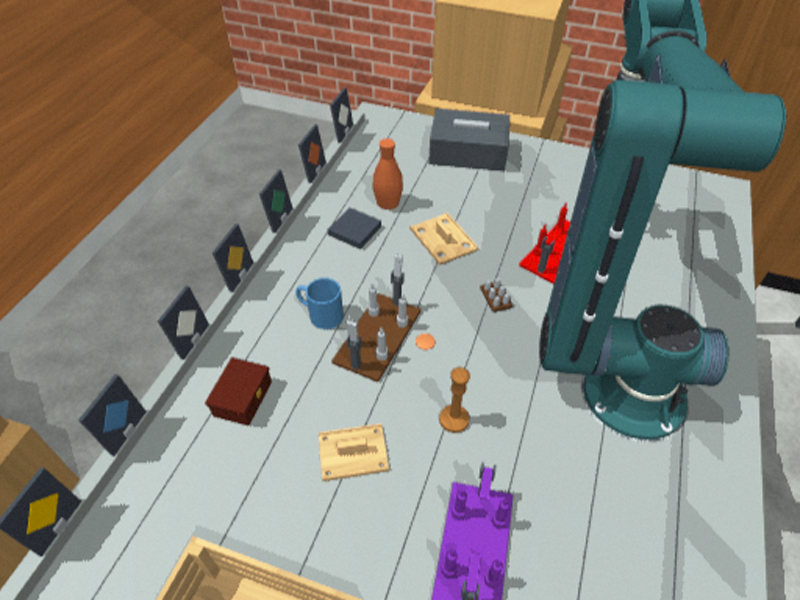

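The top view shows three stand-shaped things: walnut at (375,275), purple at (180,440) and red at (585,440). The walnut one is the stand, since the other two are the look-alikes to leave alone. The big-holed tray is at (552,297) and the small-holed tray at (234,303). I'll measure these and confirm in a crop.

```bash
cat > m0.py <<'E'
from h import *
a=np.load('top.npy',allow_pickle=True).item();im=a['image'].copy()
hsv=cv2.cvtColor(im,cv2.COLOR_RGB2HSV)
for n,(u,v) in dict(big=(552,297),small=(234,303),stand=(375,275)).items():
    u=u*.64;v=v*.64
    m=cv2.inRange(hsv,(5,70,25),(28,255,255))
    box=np.zeros_like(m);cv2.circle(box,(int(u),int(v)),44,255,-1);m&=box
    m=cv2.morphologyEx(m,cv2.MORPH_OPEN,np.ones((3,3)))
    c=max(cv2.findContours(m,cv2.RETR_EXTERNAL,cv2.CHAIN_APPROX_NONE)[0],key=cv2.contourArea)
    z={'big':.010,'small':.010,'stand':.014}[n]
    P=np.array([onz(a,p[0][0],p[0][1],z)[:2] for p in c])
    r=cv2.minAreaRect((P*1000).astype(np.float32));B=cv2.boxPoints(r)
    e=[B[1]-B[0],B[2]-B[1]];l=max(e,key=np.linalg.norm)
    print(n,np.round(r[0],1),np.round(r[1],1),'yaw of long',round(np.degrees(np.arctan2(l[1],l[0]))%180,1))
    cv2.drawContours(im,[c],-1,(0,255,0),1)
cr=im[130:240,110:400]
cv2.imwrite('pics/c0.png',cv2.resize(cr,None,fx=2.75,fy=2.75,interpolation=cv2.INTER_CUBIC)[:,:,::-1])
E
python3 m0.py
```

```text
big [ 508.1 -310.8] [113.9 151.8] yaw of long 138.1
small [497.2 316.9] [125.6  97.5] yaw of long 28.8
stand [552.6  39.6] [213.5 111.4] yaw of long 83.7
```

View pics/c0.png

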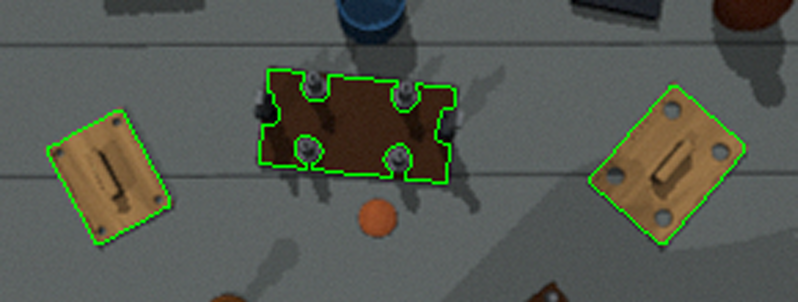

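The crop shows the walnut stand with grey posts at (315,85), (405,95), (308,150) and (398,160). The small-holed tray is at left and the large-holed one at right, and the outlines fit. Next is a move planner.

```bash
cat >> h.py <<'E'
from scipy.spatial.transform import Rotation as Ro
def plan(x,y,z,yaw,st=None):
    """print row (turn, shift) taking the tool, pointing down, to x,y,z with its x axis at yaw (deg), mod 180"""
    st=st or ctrl.read_state();R0=Ro.from_rotvec(st['orientation'])
    xa=R0.as_matrix()[:,0];now=np.degrees(np.arctan2(xa[1],xa[0]))
    sh=R0.inv().apply(np.array([x,y,z])-st['position'])
    az=np.degrees(np.arctan2(y,x)-st['q'][0])
    for Y in (yaw,yaw+180):
        R=Ro.from_euler('z',Y,degrees=True)*Ro.from_matrix(np.diag([1,-1,-1.]))
        d=(Y-now+180)%360-180
        print('yaw',round(Y,1),'turn',np.round((R0.inv()*R).as_rotvec(),3),'shift',np.round(sh,4),'q6~',round(st['q'][5]+np.radians(az-d),2),'or',round(st['q'][5]-np.radians(az-d),2))
    print('now yaw',round(now,2),'pos',np.round(st['position'],4),'F',np.round(st['contact_force'],1),'gap',round(st['finger_gap'],4))
E
python3 -c "
from h import *
plan(.508,-.311,.15,138.1)"
```

```text
yaw 138.1 turn [-1.000e-03 -2.000e-03 -2.109e+00] shift [ 0.3925 -0.1015  0.0805] q6~ -1.39 or 1.18
yaw 318.1 turn [-2.000e-03  1.000e-03  1.033e+00] shift [ 0.3925 -0.1015  0.0805] q6~ 1.75 or -1.96
now yaw 17.29 pos [ 0.1634 -0.5247  0.2302] F [ 0.1  0.2 -1. ] gap 0.0854
```

Emit:
apply_moves(rows=[[[0,0,-2.11,0.3925,-0.1015,0.08,1],[0,0,-2.11,0.3925,-0.1015,0.08,1],[0,0,-2.11,0.3925,-0.1015,0.08,1],[0,0,-2.11,0.3925,-0.1015,0.08,1],[0,0,-2.11,0.3925,-0.1015,0.08,1],[0,0,-2.11,0.3925,-0.1015,0.08,1],[0,0,-2.11,0.3925,-0.1015,0.08,1],[0,0,-2.11,0.3925,-0.1015,0.08,1],[0,0,-2.11,0.3925,-0.1015,0.08,1],[0,0,-2.11,0.3925,-0.1015,0.08,1],[0,0,-2.11,0.3925,-0.1015,0.08,1],[0,0,-2.11,0.3925,-0.1015,0.08,1]]])

```text
t: 1.1
position: [0.5093, -0.3091, 0.1492]
orientation: [-1.935, -2.47, -0.0]
contact_force: [0.1, -0.4, 0.2]
finger_gap: 0.0856
finger_force: 0.0
```

```bash
python3 -c "
from h import *
plan(.508,-.311,.15,138.1)"
```

```text
yaw 138.1 turn [-0.001 -0.003 -0.598] shift [-0.0016 -0.0017 -0.0008] q6~ -1.39 or -0.38
yaw 318.1 turn [-4.000e-03  2.000e-03  2.544e+00] shift [-0.0016 -0.0017 -0.0008] q6~ 1.75 or -3.52
now yaw 103.84 pos [ 0.5093 -0.3091  0.1492] F [ 0.1 -0.4  0.2] gap 0.0856
```

Emit:
apply_moves(rows=[[[0,0,-0.598,-0.0016,-0.0017,0,1],[0,0,-0.598,-0.0016,-0.0017,0,1],[0,0,-0.598,-0.0016,-0.0017,0,1],[0,0,-0.598,-0.0016,-0.0017,0,1],[0,0,-0.598,-0.0016,-0.0017,0,1],[0,0,-0.598,-0.0016,-0.0017,0,1]]])

```text
t: 1.6
position: [0.5065, -0.3133, 0.1506]
orientation: [-1.136, -2.928, -0.0]
contact_force: [-0.7, 0.0, 0.5]
finger_gap: 0.0856
finger_force: 0.0
```

```bash
python3 -c "
from h import *
s=snap('wrist','w1.png');np.save('w1.npy',s,allow_pickle=True)
print(s['fx'],s['cx'],s['cy'],s['world_from_camera'])
plan(.508,-.311,.016,138.1)"
```

```text
268.2589511126586 257.4762418927013 191.12816504765394 [[ 6.74684352e-01 -7.10968052e-01 -1.98306466e-01  4.55313180e-01]
 [ 7.38106368e-01  6.49833298e-01  1.81426775e-01 -2.66780888e-01]
 [-1.22495856e-04 -2.68777071e-01  9.63202404e-01  2.93409993e-01]
 [ 0.00000000e+00  0.00000000e+00  0.00000000e+00  1.00000000e+00]]
yaw 138.1 turn [-0.    -0.001 -0.013] shift [0.0003 0.0027 0.1347] q6~ -1.39 or -1.56
yaw 318.1 turn [-2.000e-03  0.000e+00  3.129e+00] shift [0.0003 0.0027 0.1347] q6~ 1.75 or -4.7
now yaw 137.38 pos [ 0.5065 -0.3133  0.1507] F [ 0.1 -0.5  0.3] gap 0.0854
```

View pics/w1.png

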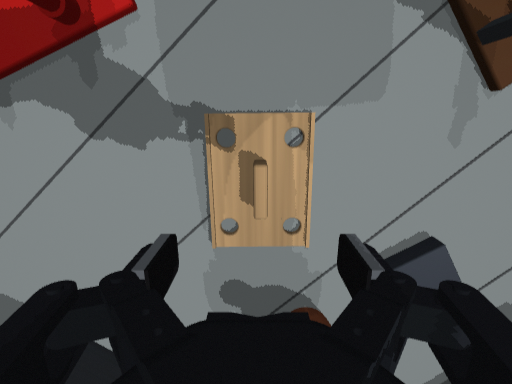

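The big tray lies square in the wrist view, with its grip at (261,190) and holes at (226,137), (294,137), (229,226) and (291,226). I'll refine its pose from this.

```bash
cat >> h.py <<'E'
def tray(s,seed,zt,rad=110):
    """corner quad of the wooden plate -> centre, yaw of the long side, sizes; also hole centres"""
    hsv=cv2.cvtColor(s['image'],cv2.COLOR_RGB2HSV);m=cv2.inRange(hsv,(8,60,60),(28,255,255))
    b=np.zeros_like(m);cv2.circle(b,seed,rad,255,-1);m=cv2.morphologyEx(m&b,cv2.MORPH_OPEN,np.ones((3,3)))
    cs,h=cv2.findContours(m,cv2.RETR_CCOMP,cv2.CHAIN_APPROX_NONE)
    i=max(range(len(cs)),key=lambda k:cv2.contourArea(cs[k]))
    P=np.array([onz(s,*p[0],zt+.002)[:2] for p in cs[i]])
    r=cv2.minAreaRect((P*1000).astype(np.float32));B=cv2.boxPoints(r);l=max([B[1]-B[0],B[2]-B[1]],key=np.linalg.norm)
    print('rect',np.round(r[0],1),np.round(r[1],1),round(np.degrees(np.arctan2(l[1],l[0]))%180,2))
    H=[]
    for k in range(len(cs)):
        if h[0][k][3]==i and cv2.contourArea(cs[k])>15:
            (u,v),_=cv2.minEnclosingCircle(cs[k]);H.append(onz(s,u,v,zt)[:2]*1000)
    H=np.array(H);print('holes',np.round(H,1).tolist())
    if len(H)==4:
        H=H[np.argsort(np.arctan2(*(H-H.mean(0)).T[::-1]))]
        e=[(H[1]-H[0]+H[2]-H[3])/2,(H[2]-H[1]+H[3]-H[0])/2];l=max(e,key=np.linalg.norm)
        print('hole centre',H.mean(0).round(1),'sides',[np.linalg.norm(x).round(1) for x in e],'yaw',np.degrees(np.arctan2(l[1],l[0])).round(2)%180)
E
python3 -c "
from h import *
s=np.load('w1.npy',allow_pickle=True).item()
tray(s,(261,180),.008)
plan(.508,-.311,.016,138.1)"
```

```text
rect [ 509.8 -313.4] [112.9 151. ] 138.11
holes [[568.7, -318.6], [521.8, -371.8], [448.2, -305.5], [495.5, -252.8]]
hole centre [ 508.6 -312.2] sides [np.float64(70.9), np.float64(98.7)] yaw 138.02
yaw 138.1 turn [-0.    -0.001 -0.013] shift [0.0003 0.0027 0.1347] q6~ -1.39 or -1.56
yaw 318.1 turn [-2.000e-03  0.000e+00  3.129e+00] shift [0.0003 0.0027 0.1347] q6~ 1.75 or -4.7
now yaw 137.38 pos [ 0.5065 -0.3133  0.1507] F [ 0.1 -0.5  0.3] gap 0.0854
```

Emit:
apply_moves(rows=[[[0,0,-0.013,-0.001,0.002,0.04,1],[0,0,-0.013,-0.001,0.002,0.08,1],[0,0,-0.013,-0.001,0.002,0.11,1],[0,0,-0.013,-0.001,0.002,0.134,1],[0,0,-0.013,-0.001,0.002,0.134,0.5],[0,0,-0.013,-0.001,0.002,0.134,0.1],[0,0,-0.013,-0.001,0.002,0.134,0],[0,0,-0.013,-0.001,0.002,0.134,0],[0,0,-0.013,-0.001,0.002,0.134,0],[0,0,-0.013,-0.001,0.002,0.134,0],[0,0,-0.013,-0.001,0.002,0.134,0],[0,0,-0.013,-0.001,0.002,0.134,0]]], force=60)

```text
t: 2.65
position: [0.5102, -0.3136, 0.0198]
orientation: [1.118, 2.931, -0.002]
contact_force: [0.1, 0.7, 6.0]
finger_gap: 0.0129
finger_force: 61.9
```

```bash
python3 -c "
from h import *
plan(.5526,.0396,.216,83.7)"
```

```text
yaw 83.7 turn [0.003 0.004 0.952] shift [ 0.2028  0.2918 -0.197 ] q6~ 0.18 or -3.16
yaw 263.7 turn [-0.005  0.003 -2.19 ] shift [ 0.2028  0.2918 -0.197 ] q6~ -2.96 or -0.02
now yaw 138.23 pos [ 0.5102 -0.3136  0.0198] F [0.1 0.7 6. ] gap 0.0129
```

Emit:
apply_moves(rows=[[[0,0,0,0,0,-0.03,0],[0,0,0,0,0,-0.07,0],[0,0,0.1,0,0,-0.11,0],[0,0,0.2,0.0225,0.0324,-0.15,0],[0,0,0.3,0.045,0.065,-0.19,0],[0,0,0.42,0.0676,0.0973,-0.2,0],[0,0,0.54,0.0901,0.1297,-0.2,0],[0,0,0.66,0.1127,0.1621,-0.2,0],[0,0,0.78,0.1352,0.1945,-0.2,0],[0,0,0.9,0.16,0.23,-0.2,0],[0,0,0.952,0.182,0.262,-0.2,0],[0,0,0.952,0.2028,0.2918,-0.2,0]]])

```text
t: 3.65
position: [0.5486, 0.02, 0.2166]
orientation: [-2.343, -2.092, 0.002]
contact_force: [1.9, 0.2, -3.0]
finger_gap: 0.013
finger_force: 60.6
```

```bash
python3 - <<'E'
from h import *
plan(.5526,.0396,.216,83.7)
w=snap('wrist');np.save('w2.npy',w,allow_pickle=True)
a=np.load('top.npy',allow_pickle=True).item();b=np.load('side.npy',allow_pickle=True).item()
# predicted pins from base rect, and crops for both views
c=np.array([.5526,.0396]);t=np.radians(83.7);ex=np.array([np.cos(t),np.sin(t)]);ey=np.array([-ex[1],ex[0]])
for n,s in(('a',a),('b',b)):
    for i in(1,-1):
        for j in(1,-1): print(n,i,j,np.round(proj(s,[*(c+i*.05*ex+j*.036*ey),.11]),1),np.round(proj(s,[*(c+i*.05*ex+j*.036*ey),.092]),1))
A=cv2.resize(a['image'][148:206,195:285],None,fx=6.6,fy=6.6,interpolation=cv2.INTER_CUBIC)[:, :400]
big=np.zeros((600,800,3),np.uint8)
A=cv2.resize(a['image'][145:207,195:289],(400,264),interpolation=cv2.INTER_CUBIC)
B=cv2.resize(b['image'][155:247,205:275],(400,526),interpolation=cv2.INTER_CUBIC)
W=cv2.resize(w['image'],(400,300))
big[:264,:400]=A;big[:526,400:]=B;big[270:570,:400]=W
cv2.imwrite('pics/m1.png',big[:,:,::-1])
E
```

```text
yaw 83.7 turn [-0.001  0.    -0.003] shift [0.02   0.0018 0.0005] q6~ 0.18 or -0.09
yaw 263.7 turn [0.000e+00 2.000e-03 3.138e+00] shift [0.02   0.0018 0.0005] q6~ 3.32 or -3.23
now yaw 83.51 pos [0.5486 0.02   0.2166] F [ 1.9  0.2 -3. ] gap 0.013
a 1 1 [220.3 181.7] [220.7 182.4]
a 1 -1 [223.1 157. ] [223.4 158.1]
a -1 1 [255.  185.4] [254.9 186. ]
a -1 -1 [257.6 160.7] [257.4 161.7]
b 1 1 [244.2 209.4] [244.3 212.9]
b 1 -1 [224.1 201.7] [224.5 205.2]
b -1 1 [258. 188.] [258.  191.6]
b -1 -1 [238.6 181. ] [238.8 184.6]
```

View pics/m1.png

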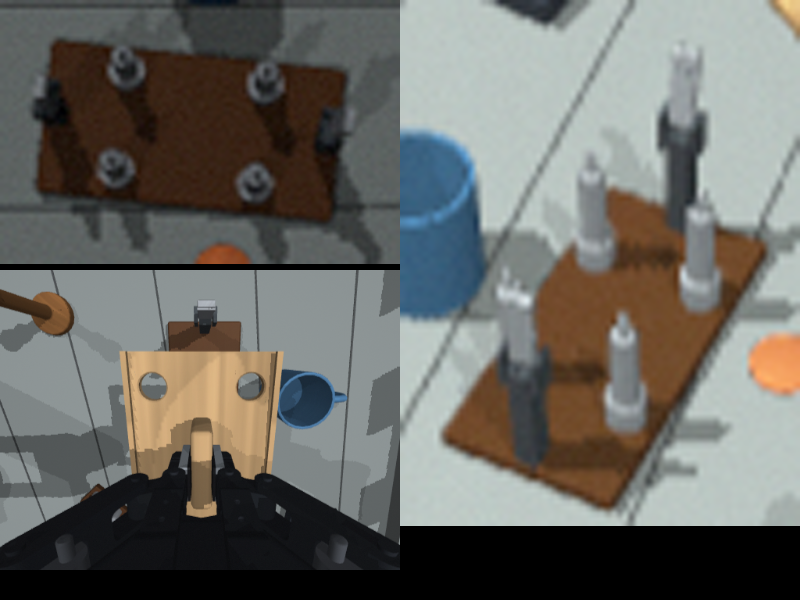

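The tray is held level. The wrist view shows its two far holes, the stand's +y end beyond it and the mug at right. In the side crop the post tips match the base-rectangle prediction to about 1 px. I'll come down to just above the pins.

Emit:
apply_moves(rows=[[[0,0,0,0.01,0.001,0.02,0],[0,0,0,0.02,0.002,0.035,0],[0,0,0,0.02,0.002,0.05,0],[0,0,0,0.02,0.002,0.065,0],[0,0,0,0.02,0.002,0.065,0],[0,0,0,0.02,0.002,0.065,0]]])

```text
t: 4.2
position: [0.5523, 0.0378, 0.1506]
orientation: [-2.338, -2.094, 0.005]
contact_force: [-0.4, 0.4, -2.6]
finger_gap: 0.0127
finger_force: 60.5
```

```bash
python3 - <<'E'
from h import *
plan(.5526,.0396,.15,83.7)
st=ctrl.read_state()
w=snap('wrist');np.save('w3.npy',w,allow_pickle=True)
zt=st['position'][2]-.0198+.008
tray(w,(255,150),zt,200)
# predicted pins tips
c=np.array([.5526,.0396]);t=np.radians(83.7);ex=np.array([np.cos(t),np.sin(t)]);ey=np.array([-ex[1],ex[0]])
for j in(1,-1): print(np.round(proj(w,[*(c+.05*ex+j*.036*ey),.11]),1))
cv2.imwrite('pics/w3.png',cv2.resize(w['image'][20:220,120:400],(784,560),interpolation=cv2.INTER_CUBIC)[:,:,::-1])
E
```

```text
yaw 83.7 turn [-0.004  0.    -0.   ] shift [0.0019 0.0001 0.0006] q6~ 0.18 or -0.03
yaw 263.7 turn [1.000e-03 6.000e-03 3.142e+00] shift [0.0019 0.0001 0.0006] q6~ 3.32 or -3.17
now yaw 83.7 pos [0.5523 0.0378 0.1506] F [-0.4  0.4 -2.6] gap 0.0127
rect [550.1  52. ] [152.1 119.1] 83.65
holes [[592.2, 84.5], [522.4, 92.4]]
[205.9 141.9]
[312.6 141.9]
```

View pics/w3.png

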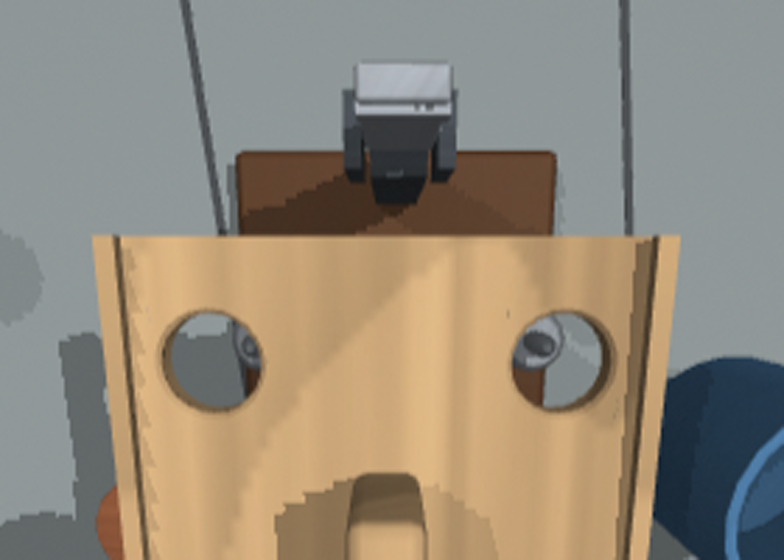

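Seen through the holes, the pin tips are at about (209,143) and (313,142) px, a little right of the hole centres once parallax is allowed for. I'll correct by about 1.5 mm, lower so the pins enter, and look again.

Emit:
apply_moves(rows=[[[0,0,0,0.0012,0.0014,0,0],[0,0,0,0.0012,0.0014,0.01,0],[0,0,0,0.0012,0.0014,0.02,0],[0,0,0,0.0012,0.0014,0.03,0],[0,0,0,0.0012,0.0014,0.032,0],[0,0,0,0.0012,0.0014,0.032,0]]])

```text
t: 4.75
position: [0.5537, 0.0389, 0.1181]
orientation: [-2.338, -2.094, 0.005]
contact_force: [-0.2, 0.2, -3.7]
finger_gap: 0.0126
finger_force: 60.5
```

```bash
python3 - <<'E'
from h import *
plan(.5541,.0406,.15,83.7)
st=ctrl.read_state()
w=snap('wrist');np.save('w4.npy',w,allow_pickle=True)
cv2.imwrite('pics/w4.png',cv2.resize(w['image'][100:200,160:360],(800,400),interpolation=cv2.INTER_CUBIC)[:,:,::-1])
E
```

```text
yaw 83.7 turn [-0.004  0.    -0.   ] shift [ 0.0017  0.0001 -0.0319] q6~ 0.18 or -0.03
yaw 263.7 turn [1.000e-03 6.000e-03 3.141e+00] shift [ 0.0017  0.0001 -0.0319] q6~ 3.32 or -3.17
now yaw 83.69 pos [0.5537 0.0389 0.1181] F [-0.2  0.2 -3.7] gap 0.0126
```

View pics/w4.png

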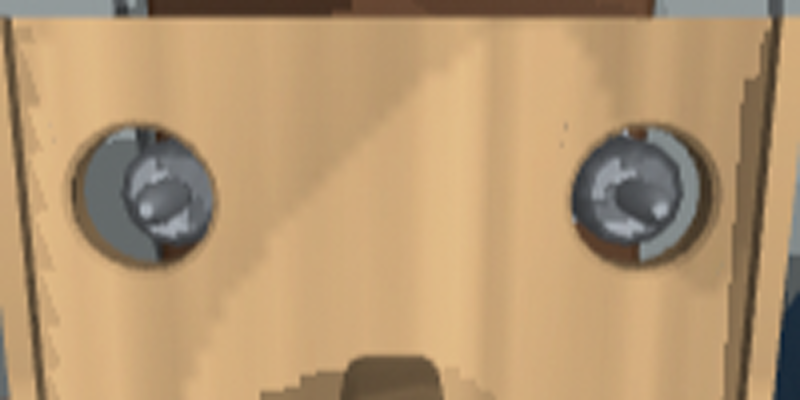

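The pins stand inside both holes, tips at (148,210) and (660,210) in the crop against hole centres (144,196) and (645,196). The tray needs about +1.4 mm in world x and −1.2 mm in y. I'll correct that and lower onto the thick part of the posts.

Emit:
apply_moves(rows=[[[0,0,0,-0.001,0.0015,0,0],[0,0,0,-0.001,0.0015,0,0],[0,0,0,-0.001,0.0015,0.005,0],[0,0,0,-0.001,0.0015,0.01,0],[0,0,0,-0.001,0.0015,0.015,0],[0,0,0,-0.001,0.0015,0.02,0],[0,0,0,-0.001,0.0015,0.025,0],[0,0,0,-0.001,0.0015,0.03,0],[0,0,0,-0.001,0.0015,0.03,0]]])

```text
t: 5.55
position: [0.5553, 0.0378, 0.0885]
orientation: [-2.339, -2.095, 0.004]
contact_force: [-0.1, -0.1, -2.1]
finger_gap: 0.0128
finger_force: 60.6
```

Emit:
apply_moves(rows=[[[0,0,0,0,0,0.006,0],[0,0,0,0,0,0.012,0],[0,0,0,0,0,0.018,0],[0,0,0,0,0,0.024,0],[0,0,0,0,0,0.03,0],[0,0,0,0,0,0.032,0],[0,0,0,0,0,0.034,0],[0,0,0,0,0,0.0355,0],[0,0,0,0,0,0.0355,0]]])

```text
t: 6.3
position: [0.5563, 0.0377, 0.0546]
orientation: [-2.34, -2.096, 0.0]
contact_force: [0.2, -0.3, -2.8]
finger_gap: 0.0128
finger_force: 60.6
```

Emit:
apply_moves(rows=[[[0,0,0,0,0,0.001,0],[0,0,0,0,0,0.002,0],[0,0,0,0,0,0.003,0],[0,0,0,0,0,0.003,0],[0,0,0,0,0,0.003,0]]])

```text
t: 6.72
position: [0.5569, 0.0378, 0.0538]
orientation: [2.339, 2.095, 0.002]
contact_force: [-2.5, 1.4, 4.3]
finger_gap: 0.0129
finger_force: 61.8
```

Emit:
apply_moves(rows=[[[0,0,0,0,0,-0.002,0.2],[0,0,0,0,0,-0.002,0.4],[0,0,0,0,0,-0.002,0.5],[0,0,0,0,0,-0.002,0.5],[0,0,0,0,0,-0.002,0.5],[0,0,0,0,0,-0.03,0.5],[0,0,0,0,0,-0.07,0.5],[0,0,0,0,0,-0.11,0.5],[0,0,0,0,0,-0.15,0.5],[0,0,0,0,0,-0.18,0.6],[0,0,0,0,0,-0.19,0.8],[0,0,0,0,0,-0.19,1]]])

```text
t: 7.72
position: [0.5581, 0.0377, 0.246]
orientation: [2.336, 2.092, 0.009]
contact_force: [0.8, 0.2, 0.6]
finger_gap: 0.0737
finger_force: 0.0
```

```bash
python3 - <<'E'
from h import *
plan(.4972,.3169,.16,28.8)
w=snap('wrist');np.save('w5.npy',w,allow_pickle=True)
cv2.imwrite('pics/w5.png',w['image'][:,:,::-1])
E
```

```text
yaw 28.8 turn [ 0.007 -0.004  0.958] shift [ 0.2708 -0.0919  0.0854] q6~ 1.64 or -1.48
yaw 208.8 turn [ 0.005  0.009 -2.183] shift [ 0.2708 -0.0919  0.0854] q6~ -1.51 or 1.66
now yaw 83.69 pos [0.5581 0.0377 0.246 ] F [0.8 0.2 0.6] gap 0.0737
```

View pics/w5.png

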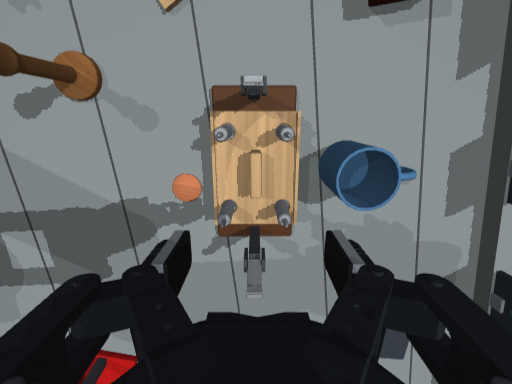

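The big tray sits flat at (256,170) with all four posts through it. Both locking arms are up, tips at (252,78) and (255,297). Next is the small tray.

Emit:
apply_moves(rows=[[[0,0,0.12,0.03,-0.01,0,1],[0,0,0.24,0.06,-0.02,0,1],[0,0,0.36,0.09,-0.03,0,1],[0.007,-0.004,0.958,0.2708,-0.092,0.085,1],[0.007,-0.004,0.958,0.2708,-0.092,0.085,1],[0.007,-0.004,0.958,0.2708,-0.092,0.085,1],[0.007,-0.004,0.958,0.2708,-0.092,0.085,1],[0.007,-0.004,0.958,0.2708,-0.092,0.085,1],[0.007,-0.004,0.958,0.2708,-0.092,0.085,1],[0.007,-0.004,0.958,0.2708,-0.092,0.085,1],[0.007,-0.004,0.958,0.2708,-0.092,0.085,1]]])

```text
t: 8.68
position: [0.4935, 0.3163, 0.154]
orientation: [-3.042, -0.785, 0.019]
contact_force: [-0.4, -1.0, 0.7]
finger_gap: 0.0855
finger_force: 0.0
```

```bash
python3 - <<'E'
from h import *
w=snap('wrist');np.save('w6.npy',w,allow_pickle=True)
tray(w,tuple(int(x) for x in proj(w,[.4972,.3169,.008])),.008)
plan(.4972,.3169,.016,28.8)
w=np.load('w5.npy',allow_pickle=True).item()
for p in((219,131),(291,129),(224,221),(288,221)):print(np.round(onz(w,*p,.11)*1000,1))
E
```

```text
rect [498.5 315.4] [124.8  96.5] 28.66
holes [[473.5, 261.5], [439.0, 323.8], [560.0, 308.8], [526.1, 370.8]]
hole centre [499.6 316.2] sides [np.float64(98.8), np.float64(71.0)] yaw 28.57
yaw 28.8 turn [-0.003  0.009  0.001] shift [0.0041 0.0008 0.1394] q6~ 1.64 or 1.44
yaw 208.8 turn [-0.014 -0.005 -3.141] shift [0.0041 0.0008 0.1394] q6~ -1.51 or 4.58
now yaw 28.84 pos [0.4945 0.3159 0.1554] F [ 0.3  0.7 -0.5] gap 0.0855
[525.5  95.8 110. ]
[598.3  89.7 110. ]
[516.5  -1.7 110. ]
[587.3  -9.8 110. ]
```

Emit:
apply_moves(rows=[[[-0.003,0.009,-0.002,0.004,0.002,0.03,1],[-0.003,0.009,-0.002,0.004,0.002,0.07,1],[-0.003,0.009,-0.002,0.004,0.002,0.105,1],[-0.003,0.009,-0.002,0.004,0.002,0.136,1],[-0.003,0.009,-0.002,0.004,0.002,0.136,0.5],[-0.003,0.009,-0.002,0.004,0.002,0.136,0.1],[-0.003,0.009,-0.002,0.004,0.002,0.136,0],[-0.003,0.009,-0.002,0.004,0.002,0.136,0],[-0.003,0.009,-0.002,0.004,0.002,0.136,0],[-0.003,0.009,-0.002,0.004,0.002,0.136,0],[-0.003,0.009,-0.002,0.004,0.002,0.136,0]]])

```text
t: 9.65
position: [0.4999, 0.318, 0.0236]
orientation: [-3.04, -0.784, -0.011]
contact_force: [0.0, -0.4, 5.6]
finger_gap: 0.0128
finger_force: 62.0
```

```bash
python3 - <<'E'
from h import *
plan(.5545,.038,.22,83.7)
E
```

```text
yaw 83.7 turn [ 0.003 -0.007 -0.956] shift [-0.0861  0.2714 -0.1972] q6~ 0.18 or 2.89
yaw 263.7 turn [-0.009 -0.004  2.186] shift [-0.0861  0.2714 -0.1972] q6~ 3.32 or -0.25
now yaw 28.93 pos [0.4999 0.318  0.0236] F [ 0.  -0.4  5.6] gap 0.0128
```

Emit:
apply_moves(rows=[[[0,0,0,0,0,-0.03,0],[0,0,0,0,0,-0.07,0],[0,0,0,0,0,-0.11,0],[0,0,-0.1,-0.01,0.03,-0.15,0],[0,0,-0.2,-0.021,0.065,-0.185,0],[0,0,-0.32,-0.032,0.1,-0.205,0],[0,0,-0.44,-0.044,0.138,-0.215,0],[0,0,-0.56,-0.056,0.175,-0.215,0],[0,0,-0.68,-0.067,0.21,-0.215,0],[0,0,-0.8,-0.078,0.245,-0.215,0],[0,0,-0.9,-0.086,0.271,-0.215,0],[0,0,-0.956,-0.086,0.271,-0.215,0]]])

```text
t: 10.65
position: [0.5542, 0.0316, 0.235]
orientation: [2.34, 2.092, -0.0]
contact_force: [-0.5, 0.0, -1.4]
finger_gap: 0.0126
finger_force: 60.9
```

```bash
python3 - <<'E'
from h import *
plan(.5545,.038,.1536,83.7)
E
```

```text
yaw 83.7 turn [ 0.002  0.002 -0.002] shift [ 0.0065 -0.0005  0.0813] q6~ 0.18 or -0.04
yaw 263.7 turn [ 3.000e-03 -3.000e-03  3.139e+00] shift [ 0.0065 -0.0005  0.0813] q6~ 3.32 or -3.18
now yaw 83.57 pos [0.5542 0.0316 0.235 ] F [-0.5  0.  -1.4] gap 0.0126
```

Emit:
apply_moves(rows=[[[0,0,0,0.0065,0,0.02,0],[0,0,0,0.0065,0,0.04,0],[0,0,0,0.0065,0,0.06,0],[0,0,0,0.0065,0,0.08,0],[0,0,0,0.0065,0,0.089,0],[0,0,0,0.0065,0,0.089,0],[0,0,0,0.0065,0,0.089,0]]])

```text
t: 11.23
position: [0.5542, 0.0448, 0.1462]
orientation: [-2.339, -2.096, -0.003]
contact_force: [0.5, -0.1, -0.1]
finger_gap: 0.0128
finger_force: 60.9
```

```bash
python3 - <<'E'
from h import *
plan(.5545,.038,.1156,83.7)
w=snap('wrist');np.save('w7.npy',w,allow_pickle=True)
cv2.imwrite('pics/w7.png',cv2.resize(w['image'][90:190,160:360],(800,400),interpolation=cv2.INTER_CUBIC)[:,:,::-1])
T=np.array(w['world_from_camera']);print(T[:3,3],proj(w,T[:3,3]-[0,0,1]))
E
```

```text
yaw 83.7 turn [ 0.001 -0.002  0.   ] shift [-0.0068  0.001   0.0306] q6~ 0.18 or -0.0
yaw 263.7 turn [ 4.000e-03  1.000e-03 -3.141e+00] shift [-0.0068  0.001   0.0306] q6~ -2.96 or 3.14
now yaw 83.71 pos [0.5542 0.0448 0.1462] F [ 0.5 -0.1 -0.1] gap 0.0128
[0.56084259 0.11297599 0.28911632] (np.float64(257.3825926097643), np.float64(116.50530372013161))
```

View pics/w7.png

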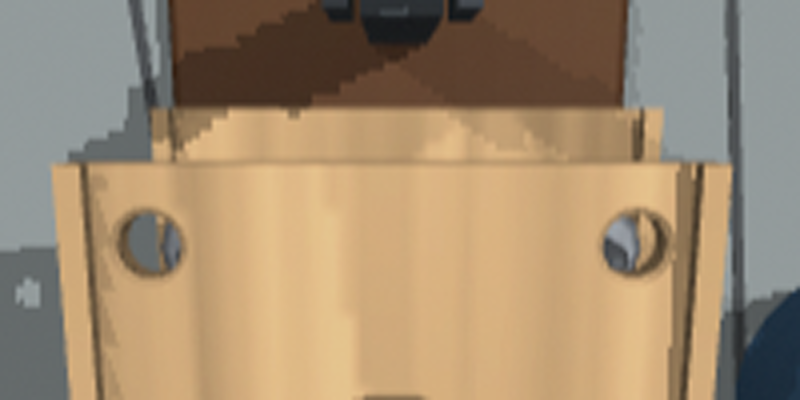

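The pins show at the lower inner side of the small holes, whose centres are (151,243) and (636,243), so the tray is about 6 mm too far along tool +x. I'll shift it and lower over the pin tips while watching the force.

Emit:
apply_moves(rows=[[[0,0,0,-0.003,0.0008,0,0],[0,0,0,-0.006,0.0015,0,0],[0,0,0,-0.006,0.0015,0,0],[0,0,0,-0.006,0.0015,0.003,0],[0,0,0,-0.006,0.0015,0.006,0],[0,0,0,-0.006,0.0015,0.009,0],[0,0,0,-0.006,0.0015,0.012,0],[0,0,0,-0.006,0.0015,0.015,0],[0,0,0,-0.006,0.0015,0.017,0],[0,0,0,-0.006,0.0015,0.017,0]]])

```text
t: 12.12
position: [0.5548, 0.0386, 0.1283]
orientation: [-2.339, -2.095, -0.002]
contact_force: [-0.6, -0.1, -1.7]
finger_gap: 0.0125
finger_force: 60.9
```

```bash
python3 - <<'E'
from h import *
plan(.5545,.038,.1156,83.7)
w=snap('wrist');np.save('w8.npy',w,allow_pickle=True)
cv2.imwrite('pics/w8.png',cv2.resize(w['image'][120:170,185:335],(780,260),interpolation=cv2.INTER_CUBIC)[:,:,::-1])
S=cv2.cvtColor(w['image'],cv2.COLOR_RGB2HSV)
for c in (197,318):
    for r in range(140,163): print(r,' '.join('%3d'%x if y>=60 else '%3d*'%v for x,y,v in zip(w['image'][r,c-14:c+14,0],S[r,c-14:c+14,1],S[r,c-14:c+14,2])))
E
```

```text
yaw 83.7 turn [-0.    -0.002 -0.   ] shift [-0.0007 -0.0002  0.0127] q6~ 0.18 or -0.03
yaw 263.7 turn [-0.004  0.     3.142] shift [-0.0007 -0.0002  0.0127] q6~ 3.32 or -3.17
now yaw 83.7 pos [0.5548 0.0386 0.1283] F [-0.6 -0.1 -1.7] gap 0.0125
140 169 172 176 179 201 204 208 209 209 207 208 209 209 212 213 213 214 214 212 205 199 194 190 189 188 187 190 193
141 169 173 175 179 195 206 207 208 208 207 197 198 193 195 195 200 207 213 212 208 201 196 193 191 190 187 190 192
142 169 180 182 187 189 205 207 208 198 188 167 166 155 150 151 166 178 196 207 209 205 201 198 194 191 187 190 192
143 169 185 195 199 201 204 207 199 171 150 135 125 129 119* 120* 128 128 148 178 198 208 205 202 198 194 189 189 192
144 168 171 194 199 201 204 195 173 147 131  99  79* 102* 104*  98*  96*  95* 109 126 165 193 210 207 202 195 191 188 191
145 169 172 194 198 201 196 168 150 119  88  78*  90* 103*  99*  94*  91* 105*  96*  86* 121 153 200 209 202 196 190 189 192
146 168 171 187 198 200 175 162 129  88  88  89*  99*  99*  91* 103* 113* 119* 119*  81*  79* 130 166 198 203 197 190 187 191
147 166 170 175 
[... 4060 characters left out ...]
7
157 210 211 212 213 213 211 207 202 172 129 102  86*  83*  78*  84 104  97  97 118 135 169 177 199 216 215 214 147 148
158 209 212 213 213 213 212 213 210 206 193 171 148 123 114 113 113 125 148 168 189 188 195 218 216 215 214 147 147
159 210 211 213 213 213 212 212 215 213 212 213 198 175 173 172 171 181 202 198 199 206 218 217 215 215 214 148 147
160 211 212 212 212 212 212 212 215 218 219 218 216 218 216 215 217 217 211 212 216 220 218 218 215 215 213 147 146
161 210 212 212 212 212 211 212 215 218 220 222 222 222 222 222 224 224 223 225 223 220 218 217 215 214 191 147 146
162 209 211 211 211 211 212 213 215 218 219 222 225 226 227 227 228 229 227 225 222 219 218 216 215 213 146 147 141
```

The pin tips sit at (198,149.5) and (319,149.5) against hole centres (197,150) and (319,150), so it is aligned. Lowering to the upper shoulders.

Emit:
apply_moves(rows=[[[0,0,0,0,0,0.003,0],[0,0,0,0,0,0.006,0],[0,0,0,0,0,0.009,0],[0,0,0,0,0,0.011,0],[0,0,0,0,0,0.0125,0],[0,0,0,0,0,0.014,0],[0,0,0,0,0,0.014,0],[0,0,0,0,0,0.014,0]]])

```text
t: 12.83
position: [0.5554, 0.0386, 0.1157]
orientation: [-2.34, -2.096, -0.005]
contact_force: [-1.4, 0.3, 1.2]
finger_gap: 0.013
finger_force: 61.4
```

Emit:
apply_moves(rows=[[[0,0,0,0,0,0.001,0],[0,0,0,0,0,0.001,0.1],[0,0,0,0,0,0.001,0.3],[0,0,0,0,0,0.001,0.5],[0,0,0,0,0,0,0.5],[0,0,0,0,0,0,0.5],[0,0,0,0,0,-0.03,0.5],[0,0,0,0,0,-0.07,0.5],[0,0,0,0,0,-0.11,0.5],[0,0,0,0,0,-0.15,0.3],[0,0,0,0,0,-0.15,0],[0,0,0,0,0,-0.15,0]]])

```text
t: 13.83
position: [0.5566, 0.0382, 0.2693]
orientation: [2.336, 2.092, 0.013]
contact_force: [-0.6, 0.3, 0.2]
finger_gap: 0.0066
finger_force: 0.0
```

```bash
python3 - <<'E'
from h import *
plan(.5545,.038,.25,83.7)
w=snap('wrist');np.save('w9.npy',w,allow_pickle=True);b=snap('side');np.save('b9.npy',b,allow_pickle=True)
tray(w,tuple(int(x) for x in proj(w,[.555,.038,.1])),.1)
big=np.zeros((600,800,3),np.uint8)
big[:340,:453]=cv2.resize(w['image'],(453,340));B=b['image'][140:250,190:290]
big[:360,470:797]=cv2.resize(B,(327,360),interpolation=cv2.INTER_CUBIC)
W=w['image'][50:310,200:310]
big[345:600,:600]=cv2.resize(cv2.rotate(W,cv2.ROTATE_90_COUNTERCLOCKWISE),(600,255))
cv2.imwrite('pics/m9.png',big[:,:,::-1])
E
```

```text
yaw 83.7 turn [ 0.01  -0.003 -0.   ] shift [-0.0005 -0.0023  0.0192] q6~ 0.18 or -0.03
yaw 263.7 turn [-0.005 -0.015  3.142] shift [-0.0005 -0.0023  0.0192] q6~ 3.32 or -3.17
now yaw 83.7 pos [0.5566 0.0382 0.2693] F [-0.6  0.3  0.2] gap 0.0066
rect [556.3  53.1] [165.3  97.1] 83.75
holes [[584.8, -15.6], [513.0, -8.0], [524.3, 91.4], [595.2, 83.7]]
hole centre [554.3  37.9] sides [np.float64(71.7), np.float64(99.9)] yaw 83.77
```

View pics/m9.png

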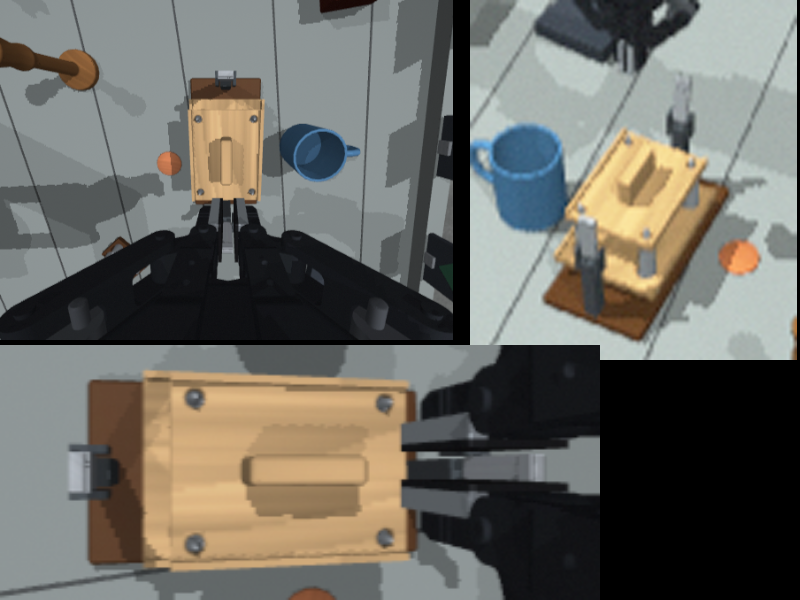

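Both trays are seated. The small tray's hole centre is (554.3, 37.9) mm with yaw 83.8°, and all four pins show through its holes. Both arms are upright. Next I'll go outside arm A with the fingers shut.

Emit:
apply_moves(rows=[[[0.01,-0.003,0,0.04,-0.0023,0,0],[0.01,-0.003,0,0.08,-0.0023,0,0],[0.01,-0.003,0,0.115,-0.0023,0,0],[0.01,-0.003,0,0.145,-0.0023,0,0],[0.01,-0.003,0,0.145,-0.0023,0.03,0],[0.01,-0.003,0,0.145,-0.0023,0.06,0],[0.01,-0.003,0,0.145,-0.0023,0.09,0],[0.01,-0.003,0,0.145,-0.0023,0.119,0],[0.01,-0.003,0,0.145,-0.0023,0.119,0],[0.01,-0.003,0,0.145,-0.0023,0.119,0]]])

```text
t: 14.77
position: [0.5664, 0.1824, 0.1423]
orientation: [-2.332, -2.089, 0.022]
contact_force: [0.1, -0.2, 0.8]
finger_gap: -0.0002
finger_force: 0.0
```

```bash
cat >> h.py <<'E'
def sc():
    st=ctrl.read_state();d=st['position'][:2]-[.5543,.0379];t=np.radians(83.75);c,s=np.cos(t),np.sin(t)
    print('stand s,lat(tool y),z mm',np.round(1000*np.array([d@[c,s],d@[s,-c],st['position'][2]]),1),'F',np.round(st['contact_force'],1),'t',st['t'])
E
python3 - <<'E'
from h import *
sc();plan(.57,.182,.146,83.7)
E
```

```text
stand s,lat(tool y),z mm [144.9  -3.7 142.3] F [ 0.1 -0.2  0.8] t 14.7667
yaw 83.7 turn [-0.017  0.004 -0.   ] shift [ 0.      0.0036 -0.0038] q6~ 0.42 or 0.23
yaw 263.7 turn [0.006 0.027 3.141] shift [ 0.      0.0036 -0.0038] q6~ 3.56 or -2.91
now yaw 83.7 pos [0.5664 0.1824 0.1423] F [ 0.1 -0.2  0.8] gap -0.0002
```

Emit:
apply_moves(rows=[[[-0.017,0.004,0,-0.018,0.0036,-0.004,0],[-0.017,0.004,0,-0.033,0.0036,-0.0055,0],[-0.017,0.004,0,-0.041,0.0036,-0.005,0],[-0.017,0.004,0,-0.048,0.0036,-0.004,0],[-0.017,0.004,0,-0.056,0.0036,0,0],[-0.017,0.004,0,-0.063,0.0036,0.004,0],[-0.017,0.004,0,-0.0685,0.0036,0.011,0],[-0.017,0.004,0,-0.0735,0.0036,0.0175,0],[-0.017,0.004,0,-0.076,0.0036,0.025,0],[-0.017,0.004,0,-0.078,0.0036,0.033,0],[-0.017,0.004,0,-0.078,0.0036,0.035,0],[-0.017,0.004,0,-0.078,0.0036,0.036,0]]])

```text
t: 15.77
position: [0.5627, 0.1048, 0.1091]
orientation: [2.339, 2.094, 0.009]
contact_force: [-0.3, -0.6, 0.3]
finger_gap: 0.0004
finger_force: 0.7
```

```bash
python3 - <<'E'
from h import *
sc()
E
```

```text
stand s,lat(tool y),z mm [ 67.4   1.1 109.1] F [-0.3 -0.6  0.3] t 15.7667
```

Emit:
apply_moves(rows=[[[0,0,0,0,0,0.002,0],[0,0,0,0,0,0.003,0],[0,0,0,0,0,0.003,0],[0,0,0,0,0,0.003,0]]])

```text
t: 16.1
position: [0.5629, 0.1049, 0.1089]
orientation: [2.337, 2.094, 0.01]
contact_force: [-4.2, -1.9, 8.8]
finger_gap: -0.0002
finger_force: 3.7
```

Emit:
apply_moves(rows=[[[0,0,0,0,0,-0.03,0],[0,0,0,0,0,-0.07,0],[0,0,0,0,0,-0.11,0],[0,0,0,-0.04,0,-0.13,0],[0,0,0,-0.08,0,-0.13,0],[0,0,0,-0.12,0,-0.13,0],[0,0,0,-0.16,0,-0.13,0],[0,0,0,-0.19,0,-0.13,0],[0,0,0,-0.213,0,-0.13,0],[0,0,0,-0.213,0,-0.13,0],[0,0,0,-0.213,0,-0.13,0]]])

```text
t: 17.02
position: [0.5389, -0.1075, 0.2363]
orientation: [2.34, 2.092, 0.013]
contact_force: [0.4, 0.3, -0.8]
finger_gap: 0.0002
finger_force: 0.0
```

```bash
python3 - <<'E'
from h import *
sc();plan(.5385,-.106,.15,83.7)
E
```

```text
stand s,lat(tool y),z mm [-146.2    0.5  236.3] F [ 0.4  0.3 -0.8] t 17.0167
yaw 83.7 turn [ 0.008 -0.005 -0.002] shift [ 0.0011 -0.0012  0.0863] q6~ -0.08 or -0.3
yaw 263.7 turn [-0.007 -0.012  3.14 ] shift [ 0.0011 -0.0012  0.0863] q6~ 3.06 or -3.44
now yaw 83.59 pos [ 0.5389 -0.1075  0.2363] F [ 0.4  0.3 -0.8] gap 0.0002
```

Emit:
apply_moves(rows=[[[0,0,0,0.001,0,0.03,0],[0,0,0,0.001,0,0.06,0],[0,0,0,0.001,0,0.088,0],[0,0,0,0.001,0,0.088,0],[0,0,0,0.001,0,0.088,0]]])

```text
t: 17.43
position: [0.539, -0.104, 0.1471]
orientation: [-2.338, -2.098, -0.01]
contact_force: [0.5, -0.5, 0.2]
finger_gap: -0.0
finger_force: 0.0
```

```bash
python3 - <<'E'
from h import *
sc()
E
```

```text
stand s,lat(tool y),z mm [-142.7    0.2  147.1] F [ 0.5 -0.5  0.2] t 17.4333
```

Emit:
apply_moves(rows=[[[0,0,0,0.0157,0,-0.001,0],[0,0,0,0.031,0,-0.001,0],[0,0,0,0.039,0,0,0],[0,0,0,0.046,0,0.001,0],[0,0,0,0.054,0,0.005,0],[0,0,0,0.061,0,0.009,0],[0,0,0,0.066,0,0.0155,0],[0,0,0,0.071,0,0.022,0],[0,0,0,0.0735,0,0.03,0],[0,0,0,0.0757,0,0.038,0],[0,0,0,0.0757,0,0.04,0],[0,0,0,0.0757,0,0.041,0]]])

```text
t: 18.43
position: [0.5487, -0.0298, 0.1089]
orientation: [2.338, 2.094, 0.014]
contact_force: [-2.2, 2.7, 11.4]
finger_gap: 0.0001
finger_force: 6.1
```

```bash
python3 - <<'E'
from h import *
sc()
E
```

```text
stand s,lat(tool y),z mm [-67.9   1.8 108.9] F [-2.2  2.7 11.4] t 18.4333
```

Emit:
apply_moves(rows=[[[0,0,0,0,0,-0.03,0],[0,0,0,0,0,-0.07,0],[0,0,0,0.03,0,-0.11,0],[0,0,0,0.06,0,-0.15,0],[0,0,0,0.07,0,-0.17,0],[0,0,0,0.07,0,-0.17,0],[0,0,0,0.07,0,-0.17,0]]])

```text
t: 19.02
position: [0.5556, 0.0394, 0.2799]
orientation: [2.334, 2.093, 0.016]
contact_force: [-0.5, -0.4, -0.8]
finger_gap: -0.0001
finger_force: 0.0
```

```bash
python3 - <<'E'
from h import *
sc()
w=snap('wrist');b=snap('side')
tray(w,tuple(int(x) for x in proj(w,[.555,.038,.1])),.1,90)
t=np.radians(83.75);ex=np.array([np.cos(t),np.sin(t)])
for n,s in(('wrist',w),('side',b)):
    hsv=cv2.cvtColor(s['image'],cv2.COLOR_RGB2HSV)
    for sg in(1,-1):
        print(n,sg,'level:',[(k,hsv[int(round(v)),int(round(u)),1:].tolist()) for k in(70,60,52,40,34) for u,v in[proj(s,[*(np.array([.5543,.0379])+sg*k/1000*ex),.109 if k>44 else .1])]],
          'upright:',[hsv[int(round(v)),int(round(u)),1:].tolist() for k in(.13,.15) for u,v in[proj(s,[*(np.array([.5543,.0379])+sg*.098*ex),k])]])
print(ctrl.read_state()['joint_vel'].round(3))
E
```

```text
stand s,lat(tool y),z mm [  1.6   1.1 279.9] F [-0.5 -0.4 -0.8] t 19.0167
rect [556.4  53.8] [166.2  97.1] 83.75
holes [[584.6, -15.7], [513.5, -7.7], [595.4, 83.6], [524.7, 91.5]]
hole centre [554.6  37.9] sides [np.float64(71.3), np.float64(99.8)] yaw 83.67
wrist 1 level: [(70, [16, 180]), (60, [18, 180]), (52, [17, 180]), (40, [104, 202]), (34, [103, 200])] upright: [[17, 161], [38, 88]]
wrist -1 level: [(70, [43, 18]), (60, [22, 46]), (52, [16, 176]), (40, [103, 186]), (34, [103, 211])] upright: [[31, 25], [31, 25]]
side 1 level: [(70, [14, 220]), (60, [14, 219]), (52, [8, 225]), (40, [61, 223]), (34, [103, 241])] upright: [[14, 132], [114, 193]]
side -1 level: [(70, [14, 222]), (60, [15, 219]), (52, [15, 221]), (40, [104, 245]), (34, [112, 191])] upright: [[17, 177], [19, 178]]
[-0.012  0.011  0.028  0.001  0.001 -0.   ]
```

Grey steel lies over both tray ends in both views, and the small tray hasn't moved. The gripper is clear, so I'm handing in.

```bash
python3 -c "
from rig import ctrl
print(ctrl.job_done())"
```

```text
the job is handed in; nothing more can be done
None
```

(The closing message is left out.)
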